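# Close the food tubs with their own lids

## Task

The four filled food tubs are going back into the fridge: put on each tub the lid of its own shape and size (large round, small round, square, oblong), right way up and fully home, lying flat on the rim all round. Leave the tubs standing where they are: do not shove them aside or tip them.

Things in the scene. Friction and masses are not known exactly. Their poses are not given: they have to be found in the camera images.
- lid_biground_grip (a point): large round lid: green plastic disc 116 mm across, 4 mm thick, with a plug 80 mm across, 8 mm deep below it, lying plug down. On top a solid grip bar, 56 mm long (x), 16 mm thick (y), 28 mm high. The point is the centre of that bar: 14 mm above the lid's plate, 26 mm above the plug's underside. z is up out of the lid, x along the bar. Weighs about 75 g.
- tub_biground_mouth (a point): large round food tub, clear plastic with a white rim, holding cherry tomatoes; open, 75 mm high, rim outside 112 mm across, mouth inside 96 mm across. The point is the centre of the mouth at the top of the rim; z up. Its large round lid sits with its plate flat on the rim, the plug inside with 8 mm of play all round; any turn of it will do. Loose, about 0.6 kg.
- lid_smallround_grip (a point): small round lid: green plastic disc 88 mm across, 4 mm thick, with a plug 52 mm across, 8 mm deep below it, lying plug down. On top a solid grip bar, 56 mm long (x), 16 mm thick (y), 28 mm high. The point is the centre of that bar: 14 mm above the lid's plate, 26 mm above the plug's underside. z is up out of the lid, x along the bar. Weighs about 50 g.
- tub_smallround_mouth (a point): small round food tub, clear plastic with a white rim, holding limes; open, 60 mm high, rim outside 84 mm across, mouth inside 68 mm across. The point is the centre of the mouth at the top of the rim; z up. Its small round lid sits with its plate flat on the rim, the plug inside with 8 mm of play all round; any turn of it will do. Bystanders among them are under 85 mm high. Loose, about 0.35 kg.
- lid_square_grip (a point): square lid: blue plastic plate 104 x 104 mm, 4 mm thick, with a plug 68 x 68 mm, 8 mm deep below it, lying plug down. On top a solid grip bar, 56 mm long (x), 16 mm thick (y), 28 mm high. The point is the centre of that bar: 14 mm above the lid's plate, 26 mm above the plug's underside. z is up out of the lid, x along the bar. Weighs about 75 g.
- tub_square_mouth (a point): square food tub, clear plastic with a white rim, holding eggs; open, 70 mm high, rim outside 100 x 100 mm, mouth inside 84 x 84 mm. The point is the centre of the mouth at the top of the rim; z up. Its square lid sits with its plate flat on the rim, the plug inside with 8 mm of play all round; it goes on at any quarter turn, sides parallel. Loose, about 0.55 kg.
- lid_oblong_grip (a point): oblong lid: blue plastic plate 132 mm (its x) x 88 mm (its y), 4 mm thick, with a plug 96 x 52 mm, 8 mm deep below it, lying plug down. On top a solid grip bar, 56 mm long (x), 16 mm thick (y), 28 mm high. The point is the centre of that bar: 14 mm above the lid's plate, 26 mm above the plug's underside. z is up out of the lid, x along the bar. Weighs about 75 g.
- tub_oblong_mouth (a point): oblong food tub, clear plastic with a white rim, holding carrots; open, 60 mm high, rim outside 128 x 84 mm (long side along x), mouth inside 112 x 68 mm. The point is the centre of the mouth at the top of the rim; z up. Its oblong lid sits with its plate flat on the rim, the plug inside with 8 mm of play all round; it goes on either way round, long sides parallel. Loose, about 0.5 kg.

How it is judged:
At the end, for the whole second after the job is handed in: Each of the four lids rests, released and still, on the tub of its own shape and size: its centre within 13 mm of the mouth's centre, its plate on the rim (within about 4 mm of height) and level within 0.05 rad; every tub upright (within 0.05 rad) and within 40 mm of where it stood (horizontal distance between lid_biground_grip and tub_biground_mouth below 0.013 m and z of lid_biground_grip in the frame of tub_biground_mouth between 0.013 and 0.0215 m and angle between each of lid_biground_grip, tub_biground_mouth, lid_smallround_grip, tub_smallround_mouth, lid_square_grip, tub_square_mouth, lid_oblong_grip, tub_oblong_mouth's own z axis and vertical below 0.05 rad and distance of each of tub_biground_mouth, tub_smallround_mouth, tub_square_mouth, tub_oblong_mouth from where it was at the start of the episode below 0.04 m and linear speed of each of lid_biground, tub_biground, lid_smallround, tub_smallround, lid_square, tub_square, lid_oblong, tub_oblong below 0.02 m/s and horizontal distance between lid_smallround_grip and tub_smallround_mouth below 0.013 m and z of lid_smallround_grip in the frame of tub_smallround_mouth between 0.013 and 0.0215 m and horizontal distance between lid_square_grip and tub_square_mouth below 0.013 m and z of lid_square_grip in the frame of tub_square_mouth between 0.013 and 0.0215 m and horizontal distance between lid_oblong_grip and tub_oblong_mouth below 0.013 m and z of lid_oblong_grip in the frame of tub_oblong_mouth between 0.013 and 0.0215 m); the robot touches nothing.
It fails at once if a tub is shoved more than 40 mm from its place, or tipped by more than 0.25 rad (distance of any of tub_biground_mouth, tub_smallround_mouth, tub_square_mouth, tub_oblong_mouth from where it was at the start of the episode above 0.04 m or angle between any of tub_biground_mouth, tub_smallround_mouth, tub_square_mouth, tub_oblong_mouth's own z axis and vertical above 0.25 rad).
It also fails if it takes over 106 s, if anything falls off the work surface, if the arm or the gripper's body presses on something with over 40 N, if the wrist force passes 120 N, or if a joint passes its speed limit or range.

## Robot

A 6-joint arm with a two-finger parallel gripper is mounted at the origin on the work surface. World frame = base frame: x ahead of the robot, y to its left, z up, the work surface at z = 0. Lengths are in m, angles in rad, forces in N, time in s.
With the tool pointing down it reaches from about 0.25 to 0.725 m from the base axis. Payload 4 kg.
Tool frame: the origin (TCP) lies on the centre line of the jaws, within the pads' length; the fingertips stand ahead of it and the grasp point (between the pads) lies 11 mm behind it (bot.tip_extent is the z of the fingertips in the tool frame, in m); z points along the fingers, y is the direction in which the jaws open and shut (so a half turn about z gives the same grasp; the last joint's range is limited). The gripper opens to 85 mm and grips with 20 to 120 N. Pads are 22 mm wide; open, the fingers measure 114 mm over their backs; the gripper's body (76 mm by 85 mm) begins 54 mm behind the grasp point. The pads swing forward as they close: fully open they stand 13 mm farther back than shut.
Start: joints at [0, 0.241, 0.005, 1.335, 0, 1.571], TCP at [0.5, -0, 0.239] pointing down, gripper open.
Joint ranges: [-2.72, 2.72], [-1.05, 1.87], [-1.09, 1.28], [-1.99, 2.15], [-1.42, 1.44], [-3.14, 3.14]. Speed limits (rad/s): [2.79, 2.79, 3.14, 3.14, 3.14, 3.14].

## Interface

Orientations are given as a unit quaternion [x, y, z, w].
In Python, from workcell import bot gives the robot as it stands.
- The arm moves only by the shell command python3 -m jog 'ROWS'. ROWS is JSON, a list that holds one entry, the list of rows, each a list of 7 numbers: the shift along the world's x, y, z in m, then the turn, a rotation vector about the world's x, y, z in degrees, then the closure in counts, from 0 (fully open) to 255 (shut). In form: [[[tx, ty, tz, ax, ay, az, fingers], ...]]. A call has 1 to 10 rows; each row is the pose to reach, as a shift and turn from the pose commanded when the call began; what a row does not reach only later rows make up. A row lasts 1/12 s, in which the tool goes at most 41.7 mm and 7.16 degrees, less where a joint would pass 70% of its speed; a pose out of reach is approached as far as the arm can. A call with a gripper value outside its range is refused whole. The fingers move at their own pace and stop on an object; the grip force is fixed at half the most. Time passes only in rows, so rows that repeat a pose let the fingers close. It gives the time, the measured TCP pose, the force and the opening at its end, in the units of the state.
- bot.get_obs(): the state, without advancing time (a new reading comes with each control period).
- bot.camera(name): name is "scene" or "side" or "wrist"; returns the picture (420x560x3 uint8, blue, green, red); there is no depth.
- bot.camera_model(name): a dict with "K" (3x3 intrinsics, pixels), "T" (4x4, takes a point from camera to world coordinates). Camera axes: x right, y down, z forward; pixel columns grow to the right and rows downward; lengths in m; the calibration is good to about 2 mm. A picture is of the moment at which its call begins: read the wrist's pose just before it. camera_model takes no time and is no camera call; for the wrist camera it gives the pose at the moment of the call.
- bot.job_done(): hands the job in, once; it reports no verdict.
The state is a dict: "clock": time; "joint_pos": joint angles; "joint_vel": joint speeds; "tau": joint torques, N m; "eef_pos": TCP position; "tool_rot": TCP orientation; "ft_force": force on the tool from outside, world axes, zero at the start; "ft_torque": the same for the moment, N m; "grip_width": finger opening in m.
Only numpy, scipy, OpenCV 4.12 (cv2) and the standard library are available. Lean on these libraries where they do the work, as an engineer would, in place of code of your own. Each camera call takes 0.05 s, during which the arm holds its last target. There are 200 camera calls.

## Working session

There is one attempt and no reset: what is moved stays moved. The work goes in short steps, Python scripts to look and compute and a shell command to move; the robot and the scene stay as the last step left them, time stands still between calls to the robot, and variables do not carry over. Pictures are saved under pics/ and viewed, about 12 in all and at most 16, crops included, and the job is handed in when it is done.

```bash
ls; mkdir -p pics; python3 - <<'E'
from workcell import bot
import cv2
for n in ("scene","side","wrist"):
    m=bot.camera_model(n); im=bot.camera(n); cv2.imwrite(f"pics/{n}0.png",im); print(n,m["K"].tolist() if hasattr(m["K"],'tolist') else m["K"],m["T"])
o=bot.get_obs();print(o, bot.tip_extent)
E
```

```text
pics
scene [[452.6319784725864, 0.0, 279.86734968108397], [0.0, 452.6319784725864, 215.9069560779779], [0.0, 0.0, 1.0]] [[ 0.52600421  0.58737529 -0.61506897  1.12091482]
 [ 0.85025737 -0.379802    0.36443497 -0.36572583]
 [-0.01954433 -0.71466125 -0.69919762  0.76580925]
 [ 0.          0.          0.          1.        ]]
side [[395.19264713942266, 0.0, 278.23170581145564], [0.0, 395.19264713942266, 208.09726338491106], [0.0, 0.0, 1.0]] [[-0.92448538 -0.2335199   0.30132247  0.30647195]
 [-0.38118507  0.55594895 -0.73866007  0.54658557]
 [ 0.00497191 -0.79774007 -0.60298098  0.54123872]
 [ 0.          0.          0.          1.        ]]
wrist [[366.42128181605773, 0.0, 287.1183834817054], [0.0, 366.42128181605773, 207.34176926760654], [0.0, 0.0, 1.0]] [[ 9.99996869e-01 -5.14337450e-05 -2.50198503e-03  5.00077963e-01]
 [-8.31261235e-04 -9.49847141e-01 -3.12713476e-01  7.96209815e-02]
 [-2.36041931e-03  3.12714576e-01 -9.49844209e-01  3.72288927e-01]
 [ 0.00000000e+00  0.00000000e+00  0.00000000e+00  1.00000000e+00]]
{'clock': 0.15, 'joint_pos': array([4.76215432e-06, 2.41258833e-01, 4.08404779e-03, 1.33520616e+00,
       1.65895815e-05, 1.57078494e+00]), 'joint_vel': array([ 0.00260404, -0.00390127,  0.00279451, -0.0004669 ,  0.0010038 ,
       -0.00038606]), 'tau': array([-1.62746033e-03, -3.72633219e+01,  2.52638429e+01,  1.23480460e-02,
       -1.30651040e-05,  1.49362950e-05]), 'eef_pos': array([4.99555378e-01, 7.28118114e-06, 2.38627235e-01]), 'tool_rot': array([ 7.07100853e-01,  7.07112266e-01, -5.54379553e-04, -5.66113869e-04]), 'ft_force': array([-0.16985063,  0.03984356, -0.36070102]), 'ft_torque': array([ 0.02163598, -0.02973191, -0.02164962]), 'grip_width': 0.08514546516396189} 0.008
```

View pics/scene0.png

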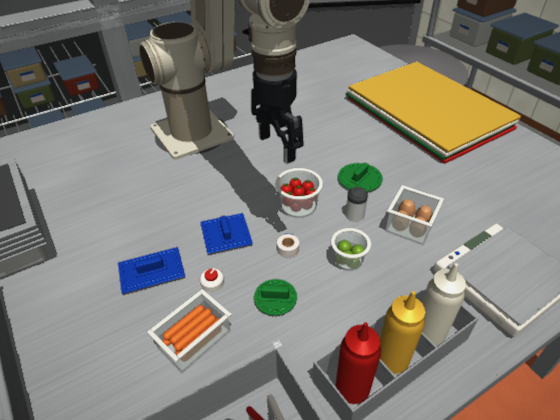

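View pics/side0.png

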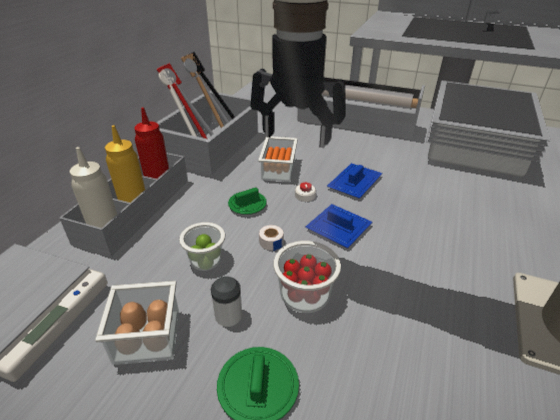

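The scene view shows the tubs at about (299,184), (350,243), (415,207) and (190,318). The green lids are at (360,177) and (275,297), and the blue ones at (227,232) and (151,268). Next I get coarse positions from both views.

```bash
cat > h.py <<'E'
from workcell import bot
import numpy as np, cv2
def cast(m,uv,z):
    uv=np.asarray(uv,float).reshape(-1,2); K,T=np.array(m["K"]),np.array(m["T"])
    d=np.c_[(uv-K[:2,2])/[K[0,0],K[1,1]],np.ones(len(uv))]@T[:3,:3].T
    return T[:3,3]+d*((z-T[2,3])/d[:,2])[:,None]
def proj(m,p):
    K,T=np.array(m["K"]),np.array(m["T"]); c=(np.atleast_2d(p)-T[:3,3])@T[:3,:3]
    return c[:,:2]/c[:,2:]*[K[0,0],K[1,1]]+K[:2,2]
def blobs(im,col,amin=150):
    hsv=cv2.cvtColor(im,cv2.COLOR_BGR2HSV)
    lo,hi={"green":((55,120,40),(80,255,255)),"blue":((108,150,50),(130,255,255)),"white":((0,0,190),(179,45,255))}[col]
    k=cv2.inRange(hsv,lo,hi); k=cv2.morphologyEx(k,cv2.MORPH_CLOSE,np.ones((3,3)))
    cs,_=cv2.findContours(k,cv2.RETR_EXTERNAL,cv2.CHAIN_APPROX_NONE)
    return [c for c in cs if cv2.contourArea(c)>amin]
E
python3 - <<'E'
from h import *
tubs={"big":(.075,(299,184),(306,267)),"small":(.06,(350,243),(203,240)),"sq":(.07,(415,205),(142,303)),"obl":(.06,(190,318),(279,147))}
ms,md=bot.camera_model("scene"),bot.camera_model("side")
for n,(z,a,b) in tubs.items(): print(n,cast(ms,a,z).round(3)[0],cast(md,b,z).round(3)[0])
for cam in("scene","side"):
    im=cv2.imread(f"pics/{cam}0.png");m=bot.camera_model(cam)
    for col in("green","blue"):
        for c in blobs(im,col,400):
            w=cast(m,c,.012)[:,:2].astype(np.float32); r=cv2.minAreaRect(w*1000)
            print(cam,col,cv2.contourArea(c),np.round(cv2.moments(c)['m10']/cv2.moments(c)['m00']),"ctr",np.round(r[0]),np.round(r[1]),round(r[2]))
E
```

```text
big [0.446 0.088 0.075] [0.437 0.106 0.075]
small [0.649 0.083 0.06 ] [0.637 0.099 0.06 ]
sq [0.643 0.269 0.07 ] [0.64  0.266 0.07 ]
obl [ 0.637 -0.275  0.06 ] [ 0.643 -0.282  0.06 ]
scene green 1138.5 275.0 ctr [ 650. -103.] [85. 83.] 57
scene green 878.0 360.0 ctr [444. 282.] [112. 113.] 42
scene blue 1858.0 150.0 ctr [ 446. -291.] [130.  88.] 78
scene blue 1379.0 225.0 ctr [ 434. -106.] [102. 107.] 74
side green 4762.5 257.0 ctr [444. 281.] [114. 106.] 23
side green 666.0 247.0 ctr [646. -96.] [86. 87.] 51
side blue 1414.5 339.0 ctr [432. -99.] [103. 101.] 73
side blue 960.5 355.0 ctr [ 442. -286.] [135.  87.] 77
```

View pics/wrist0.png

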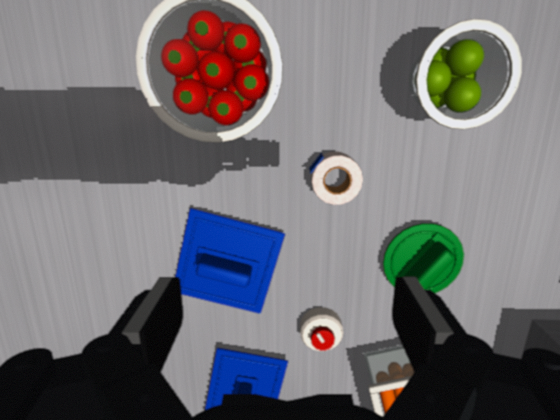

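The wrist view shows both round tubs, the square lid and the small round lid clearly: tub rims at (209,66) and (469,74), lids at (230,260) and (423,257). I'll take two more views from above.

```bash
python3 -m jog '[[[0.02,0.04,0,0,0,0,60],[0.04,0.08,0,0,0,0,60],[0.05,0.12,0,0,0,0,60],[0.05,0.16,0,0,0,0,60],[0.05,0.2,0,0,0,0,60],[0.05,0.2,0,0,0,0,60],[0.05,0.2,0,0,0,0,60],[0.05,0.2,0,0,0,0,60]]]'
python3 - <<'E'
from h import *
import json
m=bot.camera_model("wrist");im=bot.camera("wrist");cv2.imwrite("pics/w1.png",im);np.savez("pics/w1.npz",K=m["K"],T=m["T"])
E
python3 -m jog '[[[0,-0.04,0,0,0,0,60],[0,-0.08,0,0,0,0,60],[0,-0.12,0,0,0,0,60],[0,-0.16,0,0,0,0,60],[0,-0.2,0,0,0,0,60],[0,-0.24,0,0,0,0,60],[0,-0.28,0,0,0,0,60],[0,-0.32,0,0,0,0,60],[0,-0.36,0,0,0,0,60],[0,-0.4,0,0,0,0,60]]]'
python3 -m jog '[[[0,-0.04,0,0,0,0,60],[0,-0.04,0,0,0,0,60],[0,-0.04,0,0,0,0,60],[0,-0.04,0,0,0,0,60]]]'
python3 - <<'E'
from h import *
m=bot.camera_model("wrist");im=bot.camera("wrist");cv2.imwrite("pics/w2.png",im);np.savez("pics/w2.npz",K=m["K"],T=m["T"])
a=cv2.imread("pics/w1.png")
cv2.imwrite("pics/w12.png",np.hstack([cv2.resize(a[:330],(400,236)),cv2.resize(im[:330],(400,236))]))
E
```

```text
clock: 0.82
eef_pos: [0.5496, 0.2, 0.2387]
tool_rot: [0.707, 0.708, -0.001, -0.0]
ft_force: [0.1, -1.0, -0.5]
grip_width: 0.0654
clock: 1.7
eef_pos: [0.5483, -0.2039, 0.2398]
tool_rot: [0.708, 0.706, 0.0, 0.0]
ft_force: [0.7, -0.6, -0.2]
grip_width: 0.0655
clock: 2.03
eef_pos: [0.5488, -0.2413, 0.2393]
tool_rot: [0.708, 0.706, 0.0, -0.0]
ft_force: [-0.6, -0.1, -0.2]
grip_width: 0.0654
```

View pics/w1.png

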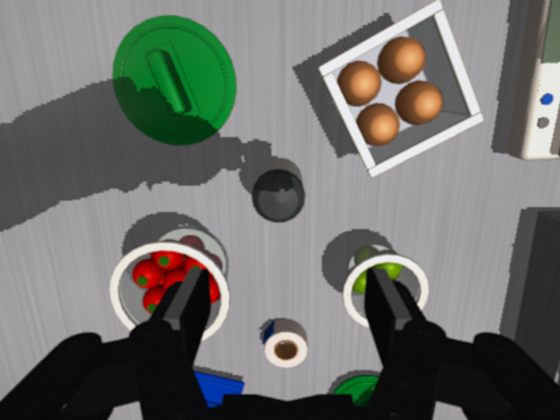

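View pics/w2.png

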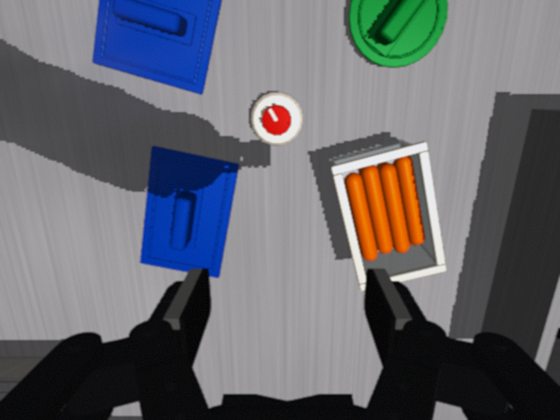

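w1: big lid at (174,80) with its bar running from (158,50) to (180,112). The square tub's rim corners are near (437,1), (482,118), (374,175) and (320,70). w2: oblong lid at (190,213), oblong tub's rim corners near (333,172), (427,144), (445,270) and (362,289).

```bash
python3 - <<'E'
from h import *
M={"wrist0":dict(K=np.array([[366.42128,0,287.11838],[0,366.42128,207.34177],[0,0,1]]),T=np.array([[ 9.99996869e-01,-5.14337450e-05,-2.50198503e-03,5.00077963e-01],[-8.31261235e-04,-9.49847141e-01,-3.12713476e-01,7.96209815e-02],[-2.36041931e-03,3.12714576e-01,-9.49844209e-01,3.72288927e-01],[0,0,0,1]])),"w1":dict(np.load("pics/w1.npz")),"w2":dict(np.load("pics/w2.npz"))}
for n,m in M.items():
    im=cv2.imread(f"pics/{n}.png"); im[300:]=0
    hsv=cv2.cvtColor(im,cv2.COLOR_BGR2HSV); out=np.zeros_like(im)
    for col,lo,hi,z in(("green",(50,100,20),(85,255,255),.012),("blue",(105,120,20),(130,255,255),.012),("white",(0,0,195),(179,45,255),None)):
        k=cv2.inRange(hsv,lo,hi); cs,_=cv2.findContours(k,cv2.RETR_EXTERNAL,cv2.CHAIN_APPROX_NONE); out[k>0]=(0,255,0) if z else 255
        for c in cs:
            if cv2.contourArea(c)<(2000 if z else 300): continue
            px=cv2.minAreaRect(c)[0]
            for zz in([z] if z else[.06,.07,.075]):
                w=(cast(m,c,zz)[:,:2]*1000).astype(np.float32); r=cv2.minAreaRect(w);e=cv2.minEnclosingCircle(w)
                print(n,col,zz,"px",np.round(px),"ctr",np.round(r[0],1),np.round(r[1]),round(r[2],1),"| circ",np.round(e[0],1),round(e[1],1))
    cv2.imwrite(f"pics/m_{n}.png",out)
# bars (ends clicked on top face z .04) and clicked corners
m1,m2,m0=M["w1"],M["w2"],M["wrist0"]
def seg(t,m,a,b,z=.04):
    p=cast(m,[a,b],z)[:,:2]; d=p[1]-p[0]; print(t,p.mean(0).round(4),np.degrees(np.arctan2(d[1],d[0])).round(1),np.linalg.norm(d).round(3))
seg("bigbar",m1,(158,50),(180,112)); seg("smallbar",m0,(405,278),(452,240)); seg("sqbar",m0,(196,257),(252,271)); seg("oblbar",m2,(187,192),(178,249))
for t,m,c,z in(("sq",m1,[(437,1),(482,118),(374,175),(320,70)],.07),("obl",m2,[(333,172),(427,144),(445,270),(362,289)],.06)):
    p=cast(m,c,z)[:,:2];d=np.diff(np.r_[p,p[:1]],axis=0);print(t,p.mean(0).round(4),np.linalg.norm(d,axis=1).round(3),np.degrees(np.arctan2(d[:,1],d[:,0])).round(1))
E
```

```text
wrist0 green 0.012 px [423. 256.] ctr [647.  -96.2] [80. 87.] 78.7 | circ [646.2 -99.7] 43.9
wrist0 blue 0.012 px [226. 261.] ctr [ 433.1 -102.9] [104. 103.] 74.0 | circ [433.7 -99.4] 69.3
wrist0 white 0.06 px [338. 180.] ctr [543.4   1.6] [43. 43.] 90.0 | circ [543.2   1.4] 22.0
wrist0 white 0.07 px [338. 180.] ctr [542.    4.1] [42. 42.] 90.0 | circ [541.8   3.9] 21.3
wrist0 white 0.075 px [338. 180.] ctr [541.3   5.3] [41. 41.] 90.0 | circ [541.1   5.2] 21.0
wrist0 white 0.06 px [469.  74.] ctr [645.2  87.5] [81. 82.] 6.3 | circ [645.   87.5] 41.3
wrist0 white 0.07 px [469.  74.] ctr [640.6  87.3] [79. 79.] 6.3 | circ [640.4  87.3] 39.9
wrist0 white 0.075 px [469.  74.] ctr [638.3  87.2] [77. 78.] 6.3 | circ [638.1  87.2] 39.3
wrist0 white 0.06 px [251.  71.] ctr [470.2  88. ] [107.  48.] 84.0 | circ [456.7  89.4] 53.8
wrist0 white 0.07 px [251.  71.] ctr [471.2  87.7] [104.  47.] 84.0 | circ [458.   89.1] 52.1
wrist0 white 0.075 px [251.  71.] ctr [471.7  87.6] [102.  46.] 84.0 | circ [458.7  88.9] 51.3
wrist0 white 0.06 px [154.  49.] ctr [394.6 107.2] [84. 27.] 70.2 | circ [404
[... 1792 characters left out ...]
0 | circ [ 640.6 -274.7] 72.3
w2 white 0.075 px [393. 216.] ctr [ 639.1 -272.6] [ 79. 121.] 15.0 | circ [ 639.1 -272.9] 71.1
w2 white 0.06 px [277. 118.] ctr [ 540.6 -187.1] [40. 40.] 89.8 | circ [ 540.9 -187.1] 20.5
w2 white 0.07 px [277. 118.] ctr [ 540.9 -186.3] [39. 39.] 89.8 | circ [ 541.2 -186.3] 19.8
w2 white 0.075 px [277. 118.] ctr [ 541.1 -185.9] [38. 38.] 89.8 | circ [ 541.3 -185.9] 19.5
bigbar [0.4483 0.2834] -74.6 0.052
smallbar [ 0.6402 -0.0846] 45.0 0.059
sqbar [ 0.4358 -0.0899] -15.7 0.058
oblbar [ 0.4471 -0.285 ] -103.6 0.06
sq [0.6408 0.2738] [0.096 0.096 0.096 0.097] [ -60.7 -150.6  120.    29.3]
obl [ 0.6442 -0.2793] [0.083 0.124 0.08  0.12 ] [  16.9  -75.5 -165.4  105.5]
```

The poses agree between views. Oblong lid first: the jaws have to turn -12.4°.

```bash
python3 -m jog '[[[-0.035,-0.016,-0.01,0,0,-6,60],[-0.07,-0.033,-0.04,0,0,-12.4,60],[-0.105,-0.049,-0.08,0,0,-12.4,60],[-0.106,-0.049,-0.12,0,0,-12.4,60],[-0.106,-0.049,-0.15,0,0,-12.4,60],[-0.106,-0.049,-0.15,0,0,-12.4,60],[-0.106,-0.049,-0.15,0,0,-12.4,60]]]'
python3 - <<'E'
from h import *
m=bot.camera_model("wrist");im=bot.camera("wrist");cv2.imwrite("pics/w3.png",im)
o=bot.get_obs();print(o["eef_pos"],o["grip_width"],bot.tip_extent, proj(m,[[.444,-.289,.04],o["eef_pos"]]))
E
```

```text
clock: 2.67
eef_pos: [0.4421, -0.2867, 0.0876]
tool_rot: [0.779, 0.627, -0.001, -0.003]
ft_force: [0.7, 0.9, 0.5]
grip_width: 0.0652
[ 0.44454202 -0.28808592  0.09007239] 0.06521341535314532 0.008 [[291.36549037 245.90095025]
 [292.76634786 293.87469913]]
```

View pics/w3.png

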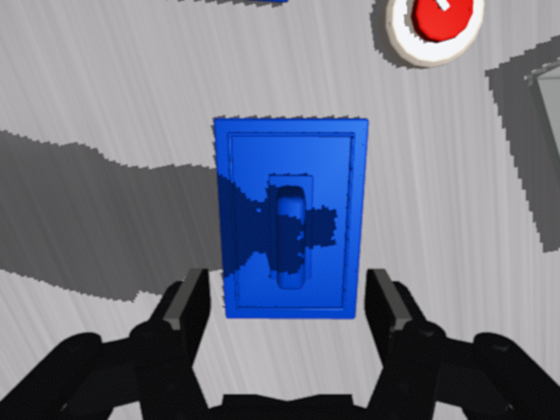

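The lid sits square to the jaws, with its bar centred at (291,240) against a predicted (291,246). I go down, grip and lift.

```bash
python3 -m jog '[[[0,0.001,-0.035,0,0,0,60],[0,0.001,-0.055,0,0,0,60],[0,0.001,-0.065,0,0,0,60],[0,0.001,-0.065,0,0,0,255],[0,0.001,-0.065,0,0,0,255],[0,0.001,-0.065,0,0,0,255],[0,0.001,-0.065,0,0,0,255],[0,0.001,-0.065,0,0,0,255]]]'
python3 -m jog '[[[0,0,0,0,0,0,255],[0,0,0,0,0,0,255],[0,0,0.03,0,0,0,255],[0,0,0.07,0,0,0,255],[0,0,0.11,0,0,0,255],[0,0,0.12,0,0,0,255],[0,0,0.12,0,0,0,255]]]'
```

```text
clock: 3.38
eef_pos: [0.4457, -0.289, 0.0265]
tool_rot: [0.779, 0.627, 0.001, 0.002]
ft_force: [0.8, 0.8, 6.6]
grip_width: 0.0148
clock: 3.97
eef_pos: [0.4467, -0.2899, 0.1492]
tool_rot: [0.779, 0.627, 0.002, 0.005]
ft_force: [0.1, 0.1, -1.0]
grip_width: 0.015
```

```bash
python3 -m jog '[[[0.03,0.002,0,0,0,7,255],[0.07,0.004,0,0,0,14,255],[0.11,0.006,0,0,0,21,255],[0.15,0.008,0,0,0,27.4,255],[0.19,0.01,0,0,0,27.4,255],[0.2,0.01,0,0,0,27.4,255],[0.2,0.01,0,0,0,27.4,255],[0.2,0.01,0,0,0,27.4,255]]]'
cat > look.py <<'E'
import sys
from h import *
n=sys.argv[1]; o=bot.get_obs(); m=bot.camera_model("wrist"); im=bot.camera("wrist"); cv2.imwrite(f"pics/{n}.png",im); np.savez(f"pics/{n}.npz",K=m["K"],T=m["T"])
o2=bot.get_obs(); print(o["eef_pos"].round(4),o2["eef_pos"].round(4),o["ft_force"].round(1),o["grip_width"].round(4),o["joint_pos"].round(2))
E
python3 look.py w4
```

```text
clock: 4.63
eef_pos: [0.6431, -0.2772, 0.141]
tool_rot: [0.608, 0.794, -0.001, -0.002]
ft_force: [-1.0, 0.1, -0.7]
grip_width: 0.0146Traceback (most recent call last):
  File "look.py", line 4, in <module>
    o2=bot.get_obs(); print(o["eef_pos"].round(4),o2["eef_pos"].round(4),o["ft_force"].round(1),o["grip_width"].round(4),o["joint_pos"].round(2))
                                                                                                ^^^^^^^^^^^^^^^^^^^^^
AttributeError: 'float' object has no attribute 'round'
```

View pics/w4.png

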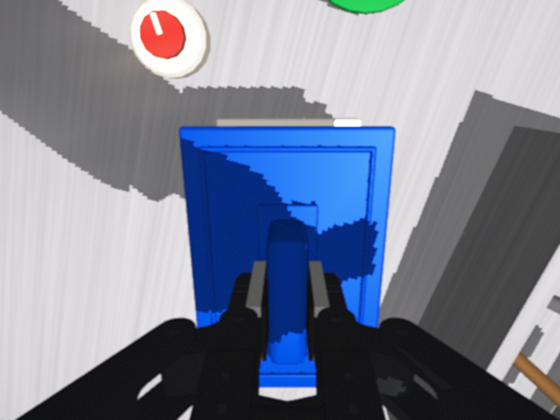

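The oblong lid is level and parallel to the tub: its edges run along the rim strip seen at (217–361,122). I lower it in two stages and check the force before releasing.

```bash
sed -i 's/o\["grip_width"\].round(4)/round(o["grip_width"],4)/' look.py; python3 -m jog '[[[0,0,-0.025,0,0,0,255],[0,0,-0.04,0,0,0,255],[0,0,-0.05,0,0,0,255],[0,0,-0.055,0,0,0,255],[0,0,-0.06,0,0,0,255],[0,0,-0.064,0,0,0,255],[0,0,-0.064,0,0,0,255],[0,0,-0.064,0,0,0,255]]]'
```

```text
clock: 5.35
eef_pos: [0.6442, -0.2782, 0.081]
tool_rot: [0.609, 0.793, 0.0, 0.0]
ft_force: [-0.1, 0.1, -1.3]
grip_width: 0.0148
```

```bash
python3 -m jog '[[[0,0,-0.002,0,0,0,255],[0,0,-0.003,0,0,0,255],[0,0,-0.003,0,0,0,255]]]'
```

```text
clock: 5.6
eef_pos: [0.6447, -0.2783, 0.0786]
tool_rot: [0.609, 0.793, 0.0, 0.001]
ft_force: [-0.1, 0.3, 2.7]
grip_width: 0.0149
```

```bash
python3 look.py w5
```

```text
[ 0.6447 -0.2783  0.0786] [ 0.6447 -0.2783  0.0786] [-0.1  0.3  2.7] 0.0149 [-0.41  0.74  0.38  1.21 -0.    0.9 ]
```

Light contact with the rim, so I release and rise.

```bash
python3 -m jog '[[[0,0,0,0,0,0,60],[0,0,0,0,0,0,60],[0,0,0,0,0,0,60],[0,0,0,0,0,0,60],[0,0,0.03,0,0,0,60],[0,0,0.07,0,0,0,60],[0,0,0.1,0,0,0,60],[0,0,0.1,0,0,0,60],[0,0,0.1,0,0,0,60]]]'; python3 look.py w6; python3 - <<'E'
from h import *
n="w6";m=dict(np.load(f"pics/{n}.npz"));im=cv2.imread(f"pics/{n}.png")
for c in blobs(im,"blue",2000):
    r=cv2.minAreaRect((cast(m,c,.064)[:,:2]*1000).astype(np.float32));print(r)
E
```

```text
clock: 6.4
eef_pos: [0.6456, -0.2787, 0.1806]
tool_rot: [0.609, 0.793, 0.001, 0.003]
ft_force: [0.6, -0.4, -0.6]
grip_width: 0.0655
[ 0.6456 -0.2787  0.1806] [ 0.6443 -0.2781  0.1779] [ 0.6 -0.4 -0.6] 0.0655 [-0.41  0.68  0.55  1.43 -0.    0.9 ]
((644.5991821289062, -278.80841064453125), (86.57735443115234, 130.06924438476562), 14.864636421203613)
```

View pics/w6.png

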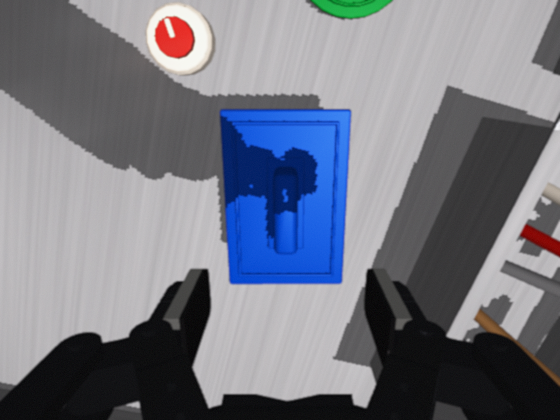

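The oblong lid is on: centre (644.6,-278.8) against the mouth at (643.6,-278.2), with the plate size matching rim height. Square lid next.

```bash
python3 -m jog '[[[-0.024,0.02,0,0,0,7,60],[-0.048,0.04,0,0,0,14,60],[-0.072,0.06,0,0,0,21,60],[-0.096,0.08,0,0,0,28,60],[-0.12,0.1,0,0,0,35,60],[-0.144,0.12,0,0,0,42,60],[-0.168,0.14,-0.01,0,0,49,60],[-0.192,0.16,-0.03,0,0,56,60],[-0.211,0.176,-0.05,0,0,59,60],[-0.211,0.176,-0.076,0,0,59,60]]]'
python3 -m jog '[[[0,0,0,0,0,0,60],[0,0,0,0,0,0,60],[0,0,0,0,0,0,60]]]'
python3 look.py w7; python3 - <<'E'
from h import *
n="w7";m=dict(np.load(f"pics/{n}.npz"));im=cv2.imread(f"pics/{n}.png")
for c in blobs(im,"blue",2000):
    r=cv2.minAreaRect((cast(m,c,.012)[:,:2]*1000).astype(np.float32));print(r)
E
```

```text
clock: 7.28
eef_pos: [0.4273, -0.0991, 0.0995]
tool_rot: [0.137, 0.991, 0.001, -0.003]
ft_force: [-0.7, -0.1, -0.3]
grip_width: 0.0652
clock: 7.53
eef_pos: [0.4336, -0.1023, 0.1015]
tool_rot: [0.139, 0.99, -0.0, -0.0]
ft_force: [-0.2, 0.4, 0.1]
grip_width: 0.065
[ 0.4336 -0.1023  0.1015] [ 0.4344 -0.1026  0.1021] [-0.2  0.4  0.1] 0.065 [-0.23  0.25 -0.37  0.95 -0.    0.05]
((432.037841796875, -104.05543518066406), (102.11148834228516, 102.36210632324219), 73.81752014160156)
```

View pics/w7.png

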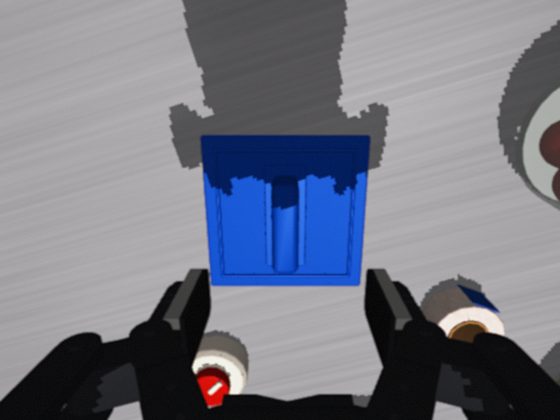

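The bar lies between the fingers at (286,225) and lines up with them. I grip and lift.

```bash
python3 -m jog '[[[-0.001,-0.001,-0.04,0,0,0,60],[-0.001,-0.001,-0.065,0,0,0,60],[-0.001,-0.001,-0.074,0,0,0,60],[-0.001,-0.001,-0.074,0,0,0,255],[-0.001,-0.001,-0.074,0,0,0,255],[-0.001,-0.001,-0.074,0,0,0,255],[-0.001,-0.001,-0.074,0,0,0,255],[-0.001,-0.001,-0.074,0,0,0,255],[-0.001,-0.001,-0.074,0,0,0,255]]]'
python3 -m jog '[[[0,0,0,0,0,0,255],[0,0,0.03,0,0,0,255],[0,0,0.07,0,0,0,255],[0,0,0.11,0,0,0,255],[0,0,0.13,0,0,0,255],[0,0,0.13,0,0,0,255],[0,0,0.13,0,0,0,255]]]'; python3 look.py w8
```

```text
clock: 8.33
eef_pos: [0.4338, -0.1035, 0.0291]
tool_rot: [0.139, 0.99, -0.0, 0.002]
ft_force: [-0.0, -0.6, 6.2]
grip_width: 0.0149
clock: 8.92
eef_pos: [0.4332, -0.1032, 0.1591]
tool_rot: [0.139, 0.99, -0.0, 0.002]
ft_force: [-0.3, 0.2, -2.0]
grip_width: 0.0145
[ 0.4332 -0.1032  0.1591] [ 0.4319 -0.1029  0.1575] [-0.3  0.2 -2. ] 0.0145 [-0.23  0.18 -0.28  1.1   0.    0.05]
```

```bash
python3 -m jog '[[[0.02,0.034,0,0,0,-7,255],[0.04,0.068,0,0,0,-14,255],[0.06,0.102,0,0,0,-21,255],[0.08,0.136,0,0,0,-28,255],[0.1,0.17,0,0,0,-35,255],[0.12,0.204,0,0,0,-42,255],[0.14,0.24,0,0,0,-45.5,255],[0.16,0.275,0,0,0,-45.5,255],[0.18,0.31,0,0,0,-45.5,255],[0.2,0.345,0,0,0,-45.5,255]]]'
python3 -m jog '[[[0.008,0.032,0,0,0,0,255],[0.008,0.032,0,0,0,0,255],[0.008,0.032,0,0,0,0,255],[0.008,0.032,0,0,0,0,255]]]';python3 look.py w9
```

```text
clock: 9.8
eef_pos: [0.6301, 0.2415, 0.1542]
tool_rot: [0.511, 0.859, -0.002, -0.001]
ft_force: [1.6, 0.1, -0.3]
grip_width: 0.0146
clock: 10.13
eef_pos: [0.6375, 0.2715, 0.1544]
tool_rot: [0.511, 0.86, -0.002, -0.001]
ft_force: [-1.0, -0.1, -0.1]
grip_width: 0.0145
[0.6375 0.2715 0.1544] [0.6378 0.2709 0.1553] [-1.  -0.1 -0.1] 0.0145 [ 0.4   0.68  0.47  1.37 -0.    1.48]
```

View pics/w9.png

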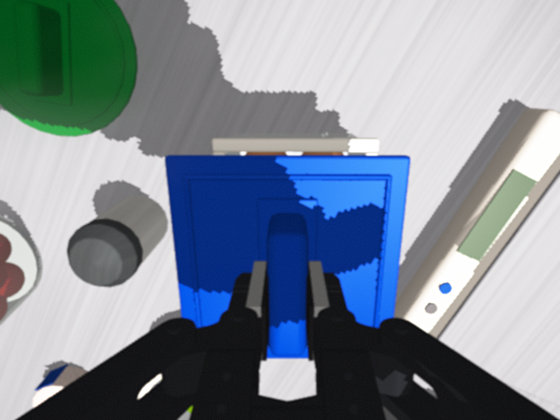

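The rim strip is centred at u≈296 against 288 for the lid, so the lid is about 5 mm off. The arm reading agrees, about 3 mm short in x and y. I correct this while lowering.

```bash
python3 -m jog '[[[0.003,0.003,-0.02,0,0,0,255],[0.003,0.003,-0.04,0,0,0,255],[0.003,0.003,-0.05,0,0,0,255],[0.003,0.003,-0.056,0,0,0,255],[0.003,0.003,-0.06,0,0,0,255],[0.003,0.003,-0.063,0,0,0,255],[0.003,0.003,-0.063,0,0,0,255],[0.003,0.003,-0.063,0,0,0,255]]]'
```

```text
clock: 10.85
eef_pos: [0.6424, 0.2751, 0.0952]
tool_rot: [0.511, 0.859, 0.001, 0.0]
ft_force: [0.6, 0.1, -0.9]
grip_width: 0.0143
```

```bash
python3 -m jog '[[[-0.001,-0.001,-0.002,0,0,0,255],[-0.001,-0.001,-0.004,0,0,0,255],[-0.001,-0.001,-0.005,0,0,0,255],[-0.001,-0.001,-0.005,0,0,0,255]]]'
```

```text
clock: 11.18
eef_pos: [0.6414, 0.2743, 0.0912]
tool_rot: [0.511, 0.859, 0.001, 0.001]
ft_force: [-1.4, -0.7, 5.0]
grip_width: 0.0143
```

Contact at 0.091, as predicted. I release and rise.

```bash
python3 -m jog '[[[0,0,0,0,0,0,60],[0,0,0,0,0,0,60],[0,0,0,0,0,0,60],[0,0,0,0,0,0,60],[0,0,0.03,0,0,0,60],[0,0,0.07,0,0,0,60],[0,0,0.1,0,0,0,60],[0,0,0.1,0,0,0,60],[0,0,0.1,0,0,0,60]]]'; python3 look.py w10; python3 - <<'E'
from h import *
n="w10";m=dict(np.load(f"pics/{n}.npz"));im=cv2.imread(f"pics/{n}.png")
for c in blobs(im,"blue",2000):
    r=cv2.minAreaRect((cast(m,c,.074)[:,:2]*1000).astype(np.float32));print(r)
for c in blobs(im,"green",2000):
    w=(cast(m,c,.012)[:,:2]*1000).astype(np.float32);print(cv2.minEnclosingCircle(w))
E
```

```text
clock: 11.93
eef_pos: [0.6425, 0.2747, 0.1925]
tool_rot: [0.511, 0.859, 0.003, 0.002]
ft_force: [-0.1, 0.0, -1.0]
grip_width: 0.065
[0.6425 0.2747 0.1925] [0.6413 0.2743 0.1899] [-0.1  0.  -1. ] 0.065 [ 0.4   0.67  0.55  1.45 -0.    1.48]
((640.599609375, 275.095947265625), (102.40950012207031, 102.29593658447266), 28.364744186401367)
((444.19873046875, 282.6661071777344), 57.591941833496094)
```

View pics/w10.png

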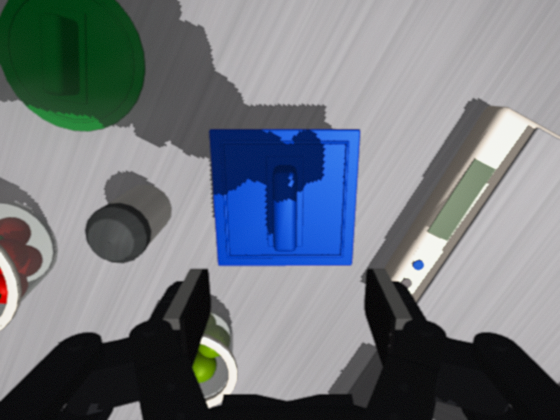

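The square lid is on: centre (640.6,275.1) against (640.7,273.9). Big round lid next.

```bash
python3 -m jog '[[[-0.04,0.002,0,0,0,-6,60],[-0.08,0.004,0,0,0,-12.5,60],[-0.12,0.006,-0.02,0,0,-12.5,60],[-0.16,0.008,-0.04,0,0,-12.5,60],[-0.197,0.008,-0.065,0,0,-12.5,60],[-0.197,0.008,-0.088,0,0,-12.5,60],[-0.197,0.008,-0.088,0,0,-12.5,60],[-0.197,0.008,-0.088,0,0,-12.5,60],[-0.197,0.008,-0.088,0,0,-12.5,60]]]'; python3 look.py w11; python3 - <<'E'
from h import *
n="w11";m=dict(np.load(f"pics/{n}.npz"));im=cv2.imread(f"pics/{n}.png")
for c in blobs(im,"green",2000):
    w=(cast(m,c,.012)[:,:2]*1000).astype(np.float32);print(cv2.minEnclosingCircle(w))
E
```

```text
clock: 12.73
eef_pos: [0.4453, 0.2825, 0.1018]
tool_rot: [0.602, 0.799, 0.001, 0.0]
ft_force: [-0.3, 0.4, -0.0]
grip_width: 0.0655
[0.4453 0.2825 0.1018] [0.4462 0.2828 0.1025] [-0.3  0.4 -0. ] 0.0655 [ 0.57  0.39 -0.16  1.02 -0.    1.86]
((443.3064270019531, 283.0373229980469), 57.14585494995117)
```

View pics/w11.png

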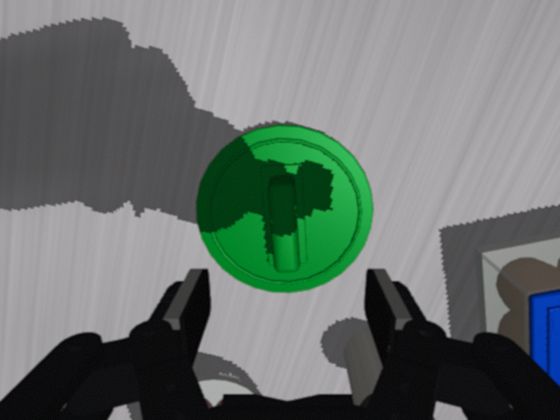

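The bar runs from (281,178) to (287,270), within 3° of the jaws. I shift -2 mm in x and grip.

```bash
python3 -m jog '[[[-0.002,0,-0.04,0,0,2,60],[-0.002,0,-0.065,0,0,2,60],[-0.002,0,-0.074,0,0,2,60],[-0.002,0,-0.074,0,0,2,255],[-0.002,0,-0.074,0,0,2,255],[-0.002,0,-0.074,0,0,2,255],[-0.002,0,-0.074,0,0,2,255],[-0.002,0,-0.074,0,0,2,255],[-0.002,0,-0.074,0,0,2,255]]]'
python3 -m jog '[[[0,0,0,0,0,0,255],[0,0,0.03,0,0,0,255],[0,0,0.07,0,0,0,255],[0,0,0.11,0,0,0,255],[0,0,0.13,0,0,0,255],[0,0,0.13,0,0,0,255],[0,0,0.13,0,0,0,255]]]'; python3 look.py w12
python3 - <<'E'
# big tub rim: circle fit (Kasa) on outer rim points in three earlier pictures
from h import *
M={"wrist0":dict(K=np.array([[366.42128,0,287.11838],[0,366.42128,207.34177],[0,0,1]]),T=np.array([[ 9.99996869e-01,-5.14337450e-05,-2.50198503e-03,5.00077963e-01],[-8.31261235e-04,-9.49847141e-01,-3.12713476e-01,7.96209815e-02],[-2.36041931e-03,3.12714576e-01,-9.49844209e-01,3.72288927e-01],[0,0,0,1]])),"w1":dict(np.load("pics/w1.npz"))}
for n,pts in(("wrist0",[(137,60),(281,65),(270,103),(258,20),(149,105),(209,141),(147,25)]),("w1",[(110,290),(229,291),(170,242),(127,257),(212,257),(122,325)])):
    w=cast(M[n],pts,.075)[:,:2]*1000; A=np.c_[2*w,np.ones(len(w))]; s=np.linalg.lstsq(A,(w**2).sum(1),rcond=None)[0]
    print(n,s[:2].round(1),np.sqrt(s[2]+s[:2]@s[:2]).round(1),(A@s-(w**2).sum(1)).round(0)/112)
E
```

```text
clock: 13.53
eef_pos: [0.4438, 0.2831, 0.0295]
tool_rot: [0.588, 0.809, 0.002, 0.001]
ft_force: [1.7, -1.1, 6.7]
grip_width: 0.0145
clock: 14.12
eef_pos: [0.4427, 0.2827, 0.1591]
tool_rot: [0.588, 0.809, 0.002, 0.001]
ft_force: [0.1, 0.1, -0.6]
grip_width: 0.0145
[0.4427 0.2827 0.1591] [0.4416 0.2819 0.1573] [ 0.1  0.1 -0.6] 0.0145 [ 0.57  0.34 -0.08  1.15  0.    1.82]
wrist0 [439.2  91. ] 53.5 [-0.22321429 -2.16071429  1.08928571  1.11607143 -0.54464286  0.46428571
  0.25892857]
w1 [441.6  92.2] 56.8 [ 0.38392857  1.94642857 -0.47321429  1.53571429 -2.17857143 -1.21428571]
```

```bash
python3 -m jog '[[[0,-0.035,0,0,0,0,255],[0,-0.07,0,0,0,0,255],[0,-0.105,0,0,0,0,255],[0,-0.14,0,0,0,0,255],[-0.002,-0.175,0,0,0,0,255],[-0.002,-0.191,0,0,0,0,255],[-0.002,-0.191,0,0,0,0,255],[-0.002,-0.191,0,0,0,0,255],[-0.002,-0.191,0,0,0,0,255]]]'; python3 look.py w13; python3 - <<'E'
from h import *
for cam in("scene","side"): cv2.imwrite(f"pics/{cam}13.png",bot.camera(cam))
a=cv2.imread("pics/w13.png");b=cv2.imread("pics/side13.png")
cv2.imwrite("pics/c13.png",np.hstack([cv2.resize(a,(400,300)),cv2.resize(b[150:390,150:470],(400,300))]))
E
```

```text
clock: 14.92
eef_pos: [0.4392, 0.0914, 0.1561]
tool_rot: [0.588, 0.809, -0.001, -0.001]
ft_force: [0.1, 0.4, -0.6]
grip_width: 0.0146
[0.4392 0.0914 0.1561] [0.4394 0.0918 0.1564] [ 0.1  0.4 -0.6] 0.0146 [ 0.2   0.2  -0.27  1.1   0.    1.46]
```

View pics/c13.png

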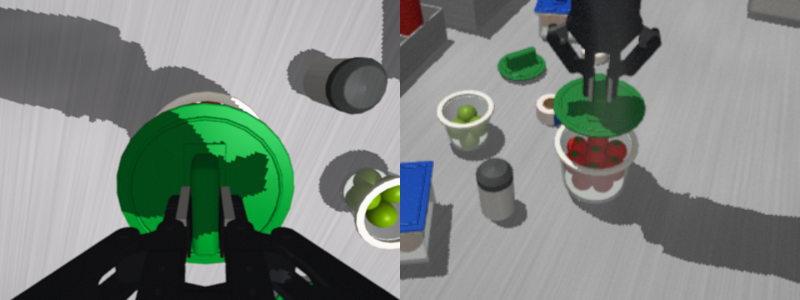

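The lid is over the tub with the rim crescent showing behind it at (211,97) in the left half. I check the offset by fitting a circle to that arc.

```bash
python3 - <<'E'
from h import *
from scipy.optimize import least_squares
m=dict(np.load("pics/w13.npz"));im=cv2.imread("pics/w13.png")
pts=[]
for u in range(245,345,5):   # outer edge: first bright/low-sat pixel vs grey going down
    col=im[115:170,u].astype(int); g=np.abs(np.diff(col.sum(1)))
    i=np.argmax(g>60); 
    if g.max()>60: pts.append((u,115+i+1))
print(pts)
w=cast(m,pts,.075)[:,:2]*1000
f=lambda c:np.hypot(*(w-c).T)-56
r=least_squares(f,[440,91],loss="soft_l1");print(r.x.round(1),f(r.x).round(1))
E
```

```text
[(245, np.int64(150)), (250, np.int64(148)), (255, np.int64(147)), (260, np.int64(133)), (265, np.int64(132)), (270, np.int64(130)), (275, np.int64(130)), (280, np.int64(129)), (285, np.int64(129)), (290, np.int64(128)), (295, np.int64(129)), (300, np.int64(129)), (305, np.int64(118)), (310, np.int64(123)), (315, np.int64(127)), (320, np.int64(131)), (325, np.int64(136)), (330, np.int64(138)), (335, np.int64(141)), (340, np.int64(144))]
[442.6  93.3] [-3.8 -4.3 -5.2  1.   0.6  0.9  0.3  0.3 -0.   0.3 -0.3 -0.2  6.2  3.8
  2.1  0.6 -1.2 -1.3 -1.6 -1.8]
```

```bash
python3 -m jog '[[[0.002,0.001,-0.02,0,0,0,255],[0.002,0.001,-0.035,0,0,0,255],[0.002,0.001,-0.045,0,0,0,255],[0.002,0.001,-0.052,0,0,0,255],[0.002,0.001,-0.056,0,0,0,255],[0.002,0.001,-0.059,0,0,0,255],[0.002,0.001,-0.061,0,0,0,255],[0.002,0.001,-0.061,0,0,0,255]]]'
```

```text
clock: 15.73
eef_pos: [0.4422, 0.0923, 0.0967]
tool_rot: [0.588, 0.809, 0.0, 0.0]
ft_force: [-0.5, -0.1, -1.6]
grip_width: 0.0149
```

```bash
python3 -m jog '[[[0,0,-0.001,0,0,0,255],[0,0,-0.002,0,0,0,255],[0,0,-0.002,0,0,0,255]]]'
```

```text
clock: 15.98
eef_pos: [0.4425, 0.0923, 0.0964]
tool_rot: [0.588, 0.809, 0.001, 0.001]
ft_force: [-4.1, -0.2, 12.2]
grip_width: 0.0145
```

Firm contact at the expected height. I release and rise.

```bash
python3 -m jog '[[[0,0,0.001,0,0,0,60],[0,0,0.001,0,0,0,60],[0,0,0.001,0,0,0,60],[0,0,0.001,0,0,0,60],[0,0,0.03,0,0,0,60],[0,0,0.07,0,0,0,60],[0,0,0.1,0,0,0,60],[0,0,0.1,0,0,0,60],[0,0,0.1,0,0,0,60]]]'; python3 look.py w14; python3 - <<'E'
from h import *
n="w14";m=dict(np.load(f"pics/{n}.npz"));im=cv2.imread(f"pics/{n}.png")
for c in blobs(im,"green",2000):
    w=(cast(m,c,.079)[:,:2]*1000).astype(np.float32);print(cv2.minEnclosingCircle(w))
cv2.imwrite("pics/side14.png",bot.camera("side"));b=cv2.imread("pics/side14.png")
cv2.imwrite("pics/c14.png",np.hstack([cv2.resize(im,(400,300)),cv2.resize(b[150:390,150:470],(400,300))]))
E
```

```text
clock: 16.73
eef_pos: [0.4435, 0.0924, 0.1961]
tool_rot: [0.588, 0.809, 0.002, 0.002]
ft_force: [0.3, 0.1, 0.1]
grip_width: 0.0652
[0.4435 0.0924 0.1961] [0.4421 0.0921 0.1944] [0.3 0.1 0.1] 0.0652 [ 0.21  0.17 -0.2   1.2  -0.    1.46]
((442.47808837890625, 92.58541107177734), 57.19377517700195)
```

View pics/c14.png

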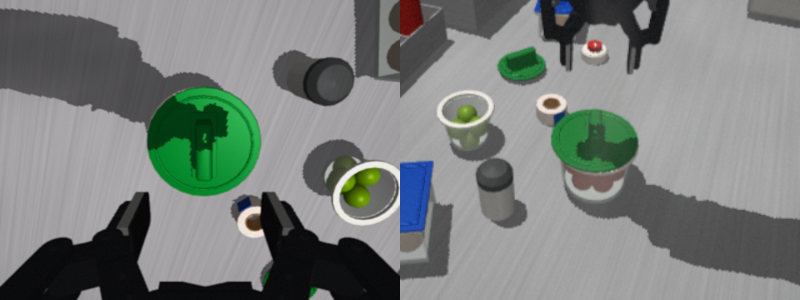

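The big lid is flat on its rim, centre (442.5,92.6). Small round lid next.

```bash
python3 -m jog '[[[0.025,-0.024,0,0,0,-7,60],[0.05,-0.048,0,0,0,-14,60],[0.075,-0.072,0,0,0,-21,60],[0.1,-0.096,0,0,0,-28,60],[0.125,-0.12,0,0,0,-35,60],[0.15,-0.144,0,0,0,-42,60],[0.175,-0.168,-0.02,0,0,-49,60],[0.204,-0.192,-0.04,0,0,-56,60],[0.204,-0.192,-0.065,0,0,-63,60],[0.204,-0.192,-0.09,0,0,-66,60]]]'
python3 -m jog '[[[0,0,0,0,0,0,60],[0,0,0,0,0,0,60],[0,0,0,0,0,0,60]]]'
python3 look.py w15; python3 - <<'E'
from h import *
n="w15";m=dict(np.load(f"pics/{n}.npz"));im=cv2.imread(f"pics/{n}.png")
for c in blobs(im,"green",2000):
    w=(cast(m,c,.012)[:,:2]*1000).astype(np.float32);print(cv2.minEnclosingCircle(w))
E
```

```text
clock: 17.67
eef_pos: [0.6459, -0.1018, 0.0996]
tool_rot: [0.935, 0.355, -0.002, -0.001]
ft_force: [0.1, 0.6, 0.3]
grip_width: 0.0653
clock: 17.92
eef_pos: [0.6457, -0.0996, 0.1044]
tool_rot: [0.933, 0.359, -0.0, -0.0]
ft_force: [0.2, 0.8, 1.1]
grip_width: 0.0652
[ 0.6457 -0.0996  0.1044] [ 0.6466 -0.0997  0.1058] [0.2 0.8 1.1] 0.0652 [-0.15  0.62  0.24  1.19  0.    2.25]
((648.1907348632812, -100.16312408447266), 43.22810363769531)
```

View pics/w15.png

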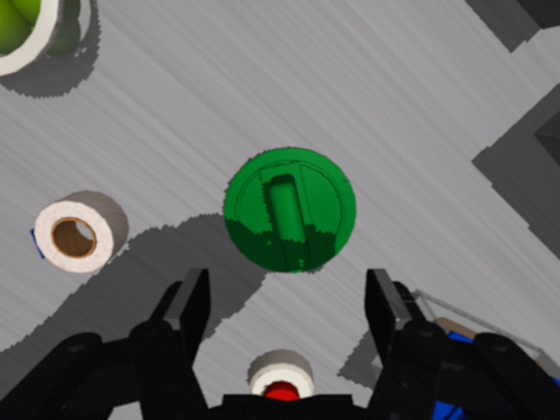

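The bar runs from (280,178) to (297,268), about 8° anticlockwise of the jaws. I turn +7.5°, shift +2 mm in x, and grip.

```bash
python3 -m jog '[[[0.002,0,-0.035,0,0,5,60],[0.002,0,-0.06,0,0,7.5,60],[0.002,0,-0.076,0,0,7.5,60],[0.002,0,-0.076,0,0,7.5,255],[0.002,0,-0.076,0,0,7.5,255],[0.002,0,-0.076,0,0,7.5,255],[0.002,0,-0.076,0,0,7.5,255],[0.002,0,-0.076,0,0,7.5,255],[0.002,0,-0.076,0,0,7.5,255]]]'
python3 -m jog '[[[0,0,0,0,0,0,255],[0,0,0.03,0,0,0,255],[0,0,0.07,0,0,0,255],[0,0,0.11,0,0,0,255],[0,0,0.13,0,0,0,255],[0,0,0.13,0,0,0,255],[0,0,0.13,0,0,0,255]]]'; python3 look.py w16
```

```text
clock: 18.72
eef_pos: [0.6501, -0.1002, 0.0315]
tool_rot: [0.908, 0.419, 0.002, 0.001]
ft_force: [1.0, -0.5, 5.6]
grip_width: 0.0147
clock: 19.3
eef_pos: [0.6493, -0.1002, 0.1611]
tool_rot: [0.908, 0.419, 0.002, 0.001]
ft_force: [1.0, 0.7, -1.9]
grip_width: 0.0144
[ 0.6493 -0.1002  0.1611] [ 0.6479 -0.1     0.1588] [ 1.   0.7 -1.9] 0.0144 [-0.15  0.59  0.33  1.31  0.    2.12]
```

```bash
python3 -m jog '[[[0,0.035,0,0,0,0,255],[0,0.07,0,0,0,0,255],[0,0.105,0,0,0,0,255],[-0.003,0.14,0,0,0,0,255],[-0.003,0.17,0,0,0,0,255],[-0.003,0.188,0,0,0,0,255],[-0.003,0.188,0,0,0,0,255],[-0.003,0.188,0,0,0,0,255],[-0.003,0.188,0,0,0,0,255]]]'; python3 look.py w17; python3 - <<'E'
from h import *
a=cv2.imread("pics/w17.png");b=bot.camera("side")
cv2.imwrite("pics/c17.png",np.hstack([cv2.resize(a,(400,300)),cv2.resize(b[150:360,80:360],(400,300))]))
E
```

```text
clock: 20.1
eef_pos: [0.644, 0.0874, 0.1565]
tool_rot: [0.908, 0.419, -0.002, -0.0]
ft_force: [0.4, -0.9, 0.0]
grip_width: 0.0146
[0.644  0.0874 0.1565] [0.6442 0.0869 0.157 ] [ 0.4 -0.9  0. ] 0.0146 [ 0.14  0.58  0.31  1.3  -0.    2.41]
```

View pics/c17.png

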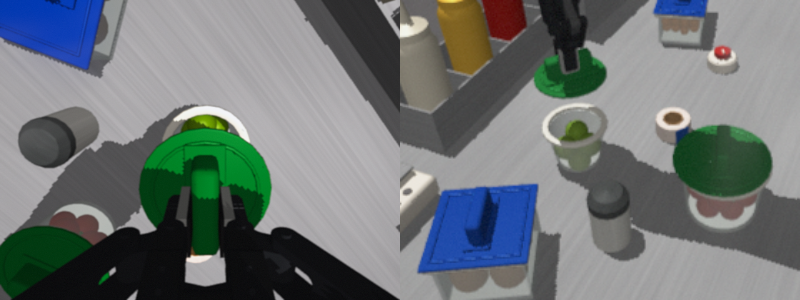

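The rim arc (163–250, middle 206) is centred on the lid (205). I lower it.

```bash
python3 -m jog '[[[0.001,0,-0.03,0,0,0,255],[0.001,0,-0.05,0,0,0,255],[0.001,0,-0.06,0,0,0,255],[0.001,0,-0.066,0,0,0,255],[0.001,0,-0.07,0,0,0,255],[0.001,0,-0.073,0,0,0,255],[0.001,0,-0.073,0,0,0,255],[0.001,0,-0.073,0,0,0,255]]]'
```

```text
clock: 20.87
eef_pos: [0.6466, 0.0881, 0.0863]
tool_rot: [0.908, 0.419, 0.001, 0.0]
ft_force: [-0.8, 0.4, -0.6]
grip_width: 0.0146
```

```bash
python3 -m jog '[[[-0.001,0,-0.002,0,0,0,255],[-0.001,0,-0.003,0,0,0,255],[-0.001,0,-0.003,0,0,0,255]]]'
```

```text
clock: 21.12
eef_pos: [0.6454, 0.0882, 0.0835]
tool_rot: [0.908, 0.419, 0.001, 0.0]
ft_force: [-1.2, 0.5, 3.8]
grip_width: 0.0144
```

Contact at 0.0835, as predicted. I release, rise and check everything.

```bash
python3 -m jog '[[[0,0,0,0,0,0,60],[0,0,0,0,0,0,60],[0,0,0,0,0,0,60],[0,0,0,0,0,0,60],[0,0,0.03,0,0,0,60],[0,0,0.07,0,0,0,60],[0,0,0.11,0,0,0,60],[-0.02,-0.03,0.15,0,0,0,60],[-0.02,-0.03,0.15,0,0,0,60],[-0.02,-0.03,0.15,0,0,0,60]]]'; python3 look.py w18; python3 - <<'E'
from h import *
n="w18";m=dict(np.load(f"pics/{n}.npz"));im=cv2.imread(f"pics/{n}.png")
for c in blobs(im,"green",2000):
    px=cv2.minEnclosingCircle(c)[0]
    for z in(.064,.079):print(z,np.round(px),cv2.minEnclosingCircle((cast(m,c,z)[:,:2]*1000).astype(np.float32)))
a=bot.camera("scene")[130:370,100:480];b=bot.camera("side")[110:390,80:460]
cv2.imwrite("pics/c18.png",np.hstack([cv2.resize(a,(400,300)),cv2.resize(b,(400,300))]))
for cam,ims in(("scene",bot.camera("scene")),("side",bot.camera("side"))):
    m=bot.camera_model(cam)
    for col,zs in(("green",(.064,.079)),("blue",(.064,.074))):
        for c in blobs(ims,col,400):
            for z in zs:
                r=cv2.minAreaRect((cast(m,c,z)[:,:2]*1000).astype(np.float32));print(cam,col,z,np.round(r[0]),np.round(r[1]),round(r[2]))
E
```

```text
clock: 21.95
eef_pos: [0.6261, 0.0566, 0.2368]
tool_rot: [0.909, 0.418, 0.003, 0.001]
ft_force: [1.2, 1.2, -0.8]
grip_width: 0.0652
[0.6261 0.0566 0.2368] [0.6255 0.0575 0.2339] [ 1.2  1.2 -0.8] 0.0652 [ 0.09  0.5   0.38  1.44 -0.    2.37]
0.064 [106. 278.] ((432.359619140625, 90.80055236816406), 60.575862884521484)
0.079 [106. 278.] ((444.3461608886719, 92.07367706298828), 57.61664962768555)
0.064 [279. 142.] ((644.7799682617188, 86.836181640625), 43.2762565612793)
0.079 [279. 142.] ((646.3892211914062, 88.3028793334961), 41.162071228027344)
scene green 0.064 [647.  84.] [84. 82.] 57
scene green 0.079 [657.  74.] [83. 80.] 57
scene green 0.064 [431.  99.] [115. 111.] 57
scene green 0.079 [446.  89.] [113. 109.] 57
scene blue 0.064 [ 647. -281.] [ 87. 130.] 15
scene blue 0.074 [ 654. -282.] [ 86. 129.] 15
scene blue 0.064 [634. 284.] [103. 113.] 29
scene blue 0.074 [641. 274.] [102. 112.] 29
side green 0.064 [448.  87.] [105. 116.] 83
side green 0.079 [443. 102.] [102. 113.] 83
side green 0.064 [643.  90.] [84. 85.] 45
side green 0.079 [632. 105.] [82. 82.] 45
side blue 0.064 [647. 271.] [105. 106.] 29
side blue 0.074 [640. 277.] [103. 104.] 29
side blue 0.064 [ 645. -280.] [ 85. 144.] 16
side blue 0.074 [ 638. -262.] [ 84. 141.] 16
```

All measurements agree and the arm is clear. I hand in.

```bash
python3 -c "
from workcell import bot
bot.job_done()"
```

```text
the job is handed in; nothing more can be done
```

All four lids are on the tubs of their own shape and size, and the job was handed in at about 22 s of the 106 s allowed. Each lid was lowered until it lightly touched the rim, then released, and the arm finished well clear.

In the last overhead measurements each lid's centre was within about 1.5 mm of its tub's mouth:

| Lid | Lid centre (x, y in mm) | Mouth centre, measured earlier (x, y in mm) |
|---|---|---|
| Oblong | (644.6, -278.8) | (643.6, -278.2) |
| Square | (640.6, 275.1) | (640.7, 273.9) |
| Large round | (442.5, 92.6) | about (442, 92.5) |
| Small round | (644.8, 86.8) | (645, 87.5) |

- **Seating:** each lid touched down within about 1 mm of the height expected for a plate resting on the rim. The lids' apparent sizes also matched that height.
- **Scene and side cameras:** both put the lids at the same places, but only to several mm. The grip bars blur the outlines there, so those views are coarser.
- **Large round tub:** its mouth is the least certain. Separate fits ranged from about (439, 91) to (443, 93), still inside the 8 mm of play. It also took the firmest press, about 12 N.
- **Not checked by eye:** I had used all 16 picture views, so the final overall picture could not be viewed. After releasing the small round lid, I had only the numbers to go on. I did not re-measure the tubs' own positions after the lids were on.

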